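# Unscrew the centrifuge's left-hand rotor knob

### The job

Take the red rotor knob off the bench centrifuge: its thread is left-handed, so turn it clockwise (seen from above) until you feel it come up against its stop and spring free, then lift it straight out and stand it upright in the round blue holder, setting it down gently rather than dropping it. Do not force it: the rotor must not be dragged round against its brake, nor the knob pulled hard while its thread still holds. Leave everything else on the bench where it stands.

Things in the scene. Friction and masses are not known exactly. Their poses are not given: they have to be found in the camera images.
- knob_grip (a point): centre of the red knob's cross-shaped grip: two crossed bars, each 44 mm long and 16 mm wide, along this point's x and y axes (z up along the knob's axis), so it can be gripped across 44 mm at every quarter turn; they reach 15 mm above and below this point. Under them a round flange, 42 mm in diameter, 5 mm thick. The knob is loose once unscrewed; about 0.14 kg.
- knob: the same red knob; origin at the centre of its stem's foot, 46 mm below the grip point, z up. The steel stem (14 mm in diameter, 26 mm long, two lugs 26 mm across at the foot) starts screwed into the rotor's hub by a coarse left-hand thread: clockwise from above frees it after an unmarked turn of about 0.4 to 2 rad (often more than one grasp), rising 1.2 mm per rad.
- collar_top (a point): top centre of the steel spring collar, which pushes up under the knob's flange with about 16 N. The knob turns with light friction (under 0.3 N m). Where the thread ends the collar lifts it about 3 mm if let, and further clockwise turning meets a hard stop (torque climbs past 0.3 N m); there, eased off the stop by up to 0.1 rad, it lifts straight out; 30 mm clears everything.
- centrifuge: bench centrifuge with its lid off, white housing 220 mm (x) by 270 mm (y), 110 mm high, fixed to the bench; origin at the centre of its underside, z up. The rotor and knob axis is vertical and passes through this origin; the rotor's top face is 113 mm up, the hub stands 16 mm above that.
- rotor_mark (a point): small red dot on the rotor's top face, 36 mm from the axis. The rotor (aluminium disc 140 mm in diameter in the bowl) is held by a brake that slips when turned with about 0.6 N m: the dot must stay where it is.
- rotor: the aluminium rotor with the threaded hub in its middle; origin on the axis at its top face
- holder_rim (a point): centre of the mouth of the round blue holder, fixed to the bench: an upright tube of 54 mm outside and 34 mm inside diameter, rim (this point) 36 mm above the bench, on a foot 90 mm in diameter. The knob stands in it stem down with its flange resting on the rim, its grip point then 20 mm above this point.
- ink_bottle: square dark blue bottle 45 by 45 mm with a black cap, 53 mm high; origin under its centre; stays where it is
- tip_box: grey box 70 by 70 mm with red insert, 52 mm high; origin under its centre; stays where it is
- flask: conical glass flask, 88 mm wide, 130 mm high; origin under its centre; stays where it is
- boss_clamp: boss-head clamp lying on its rod, about 200 by 60 mm, 40 mm high; origin under its middle; stays where it is
- thread: the brass thread flanks inside the rotor's hub, under which the knob's lugs are held; origin on the axis at the rotor's top face. The force between knob and thread is the collar's 16 N plus any pull or side push on the knob while it is screwed in.
Mind the look-alikes: they are no part of the job. There is more than one size of the knob; the job needs the smallest.

How it is judged:
By the outcome, as a careful person would: the job done as asked, in the order asked, and still so for the second after the job is handed in, with the robot touching nothing.
It also fails if it takes over 72 s, if anything falls off the work surface, if the arm or the gripper's body presses on something with over 40 N, if the wrist force passes 120 N, or if a joint passes its speed limit or range.

### The arm

A 7-joint arm with a two-finger parallel gripper is mounted at the origin on the work surface. World frame = base frame: x ahead of the robot, y to its left, z up, the work surface at z = 0. Lengths are in m, angles in rad, forces in N, time in s.
With the tool pointing down it reaches from about 0.425 to 0.925 m from the base axis. Payload 6.8 kg.
Tool frame: the origin (TCP) lies midway between the tips of the shut fingers; the grasp point (between the pads) lies 19 mm behind it; z points along the fingers, y is the line along which they close (so a half turn about z gives the same grasp; the last joint's range is limited). The gripper opens to 85 mm and grips with 20 to 120 N. Pads are 22 mm wide; open, the fingers measure 114 mm over their backs; the gripper's body (76 mm by 85 mm) begins 54 mm behind the grasp point. The pads swing forward as they close: fully open they stand 13 mm farther back than shut.
Start: joints at [1.107, 0.477, 0.022, 1.555, -0.011, 1.109, -0.083], TCP at [0.235, -0.633, 0.231] pointing down, gripper open.
Joint ranges: [-2.96, 2.96], [-0.34, 2.1], [-1.41, 1.46], [0.24, 2.44], [-1.37, 4.51], [0.17, 1.92], [-2.96, 2.96]. Speed limits (rad/s): [2.39, 2.39, 3.14, 3.14, 3.14, 3.14, 3.14].

### API

Orientations are given as a unit quaternion [w, x, y, z].
In Python, from station import * gives the robot as it stands.
- The arm moves only by the shell command python3 -m creep 'ROWS' [FORCE]. ROWS is JSON, a list of rows, each a list of 7 numbers: the gripper command: -1 is shut, 1 is fully open, values between are in proportion, then the shift along the world's x, y, z in mm, then the turn, a rotation vector about the world's x, y, z in rad. A call has 1 to 5 rows; each row shifts and turns the commanded pose from where the row before left it; what a row does not reach is not made up. A row lasts 1/8 s, in which the tool goes at most 62.5 mm and 10.7 degrees, less where a joint would pass 70% of its speed; a pose out of reach is approached as far as the arm can. A call is refused whole if a number of a shift passes 62.5 or a number of a turn 0.188, either way. A call with a gripper value outside its range is refused whole. The fingers move at their own pace and stop on an object; FORCE is the grip in N (left out, the last holds). Time passes only in rows, so rows that do not move let the fingers close. It gives the time, the measured TCP pose, the force, the opening and the grip force at its end, in the units of the state.
- get_obs(): the state, without advancing time (a new reading comes with each control period).
- read_camera(name): name is "scene" or "top"; returns (picture, depth): 420x560x3 uint8, red, green, blue; 420x560 float32, m along the optical axis (not along the pixel's ray), 0 where there is no reading.
- camera_params(name): a dict with "intrinsics" (3x3 intrinsics, pixels), "cam_to_world" (4x4, takes a point from camera to world coordinates). Camera axes: x right, y up, looking along -z (the intrinsics and any distortion apply to the point x, -y, -z); pixel columns grow to the right and rows downward; lengths in m; the calibration is good to about 2 mm. A picture is of the moment at which its call begins. camera_params takes no time and is no camera call.
- hand_in(): hands the job in; it is judged then, once.
The state is a dict: "t": time; "q": joint angles; "joint_vel": joint speeds; "joint_torque": joint torques, N m; "eef_pos": TCP position; "tool_rot": TCP orientation; "contact_force": force on the tool from outside, world axes, zero at the start; "torque": the same for the moment, N m; "gripper_width": opening from 0.0 (shut) to 1.0 (fully open); "grasp_force": force on a finger pad.
Only numpy, scipy, OpenCV 4.12 (cv2) and the standard library are available. Lean on these libraries where they do the work, as an engineer would, in place of code of your own. Each camera call takes 0.05 s, during which the arm holds its last target. There are 200 camera calls.

## Working session

There is one attempt and no reset: what is moved stays moved. The work goes in short steps, Python scripts to look and compute and a shell command to move; the robot and the scene stay as the last step left them, time stands still between calls to the robot, and variables do not carry over. Pictures are saved under pics/ and viewed, at most 10 in all, crops included, and the job is handed in when it is done.

```bash
mkdir -p pics; python3 - <<'E'
from station import *
import cv2,numpy as np
for n in("scene","top"):
    p,d=read_camera(n); cv2.imwrite(f"pics/{n}0.png",p[:,:,::-1]); np.savez(f"{n}0.npz",p=p,d=d)
    c=camera_params(n); print(n,np.round(c["intrinsics"],1).tolist(),np.round(c["cam_to_world"],3).tolist(),[k for k in c])
o=get_obs();print({k:np.round(v,3).tolist() for k,v in o.items()})
E
```

```text
scene [[400.8, 0.0, 282.7], [0.0, 400.8, 204.8], [0.0, 0.0, 1.0]] [[-0.422, -0.777, 0.467, 0.943], [0.907, -0.361, 0.219, 0.17], [-0.001, 0.515, 0.857, 0.937], [0.0, 0.0, 0.0, 1.0]] ['intrinsics', 'cam_to_world']
top [[405.0, 0.0, 278.1], [0.0, 405.0, 212.0], [0.0, 0.0, 1.0]] [[0.008, 0.995, -0.095, 0.41], [-1.0, 0.008, -0.005, -0.035], [-0.004, 0.096, 0.995, 1.14], [0.0, 0.0, 0.0, 1.0]] ['intrinsics', 'cam_to_world']
{'t': 0.1, 'q': [1.107, 0.478, 0.022, 1.556, -0.011, 1.109, -0.083], 'joint_vel': [-0.0, -0.001, 0.0, -0.004, 0.0, 0.001, 0.0], 'joint_torque': [0.005, -59.776, 1.614, -28.195, 0.013, 0.005, 0.0], 'eef_pos': [0.235, -0.632, 0.23], 'tool_rot': [-0.001, 0.984, 0.177, -0.0], 'contact_force': [0.344, 0.438, 0.224], 'torque': [0.009, 0.018, 0.001], 'grasp_force': 0.0, 'gripper_width': 1.001}
```

View pics/scene0.png

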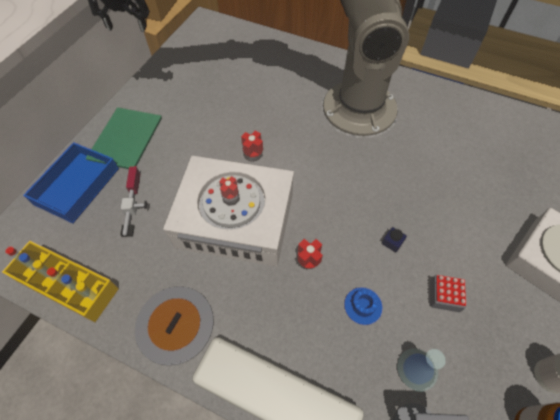

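View pics/top0.png

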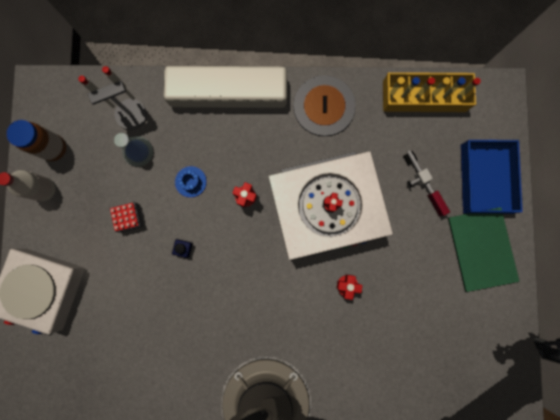

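The scene view has the centrifuge at about (230,205), its knob at (229,188) and the holder at (364,303). The top view has the knob at (333,203), the holder at (191,181) and the loose look-alike knobs at (245,195) and (349,287). Next I'll measure the knob and holder.

```bash
cat > h.py <<'E'
import numpy as np,cv2
from station import *
def world(n,d):
    c=camera_params(n);K=c["intrinsics"];T=np.array(c["cam_to_world"])
    v,u=np.mgrid[:420,:560]
    P=np.stack([(u-K[0][2])/K[0][0]*d,-(v-K[1][2])/K[1][1]*d,-d],-1)
    return P@T[:3,:3].T+T[:3,3]
def ray(n,u,v,z):
    c=camera_params(n);K=c["intrinsics"];T=np.array(c["cam_to_world"])
    r=T[:3,:3]@np.array([(u-K[0][2])/K[0][0],-(v-K[1][2])/K[1][1],-1])
    return T[:3,3]+r*(z-T[2,3])/r[2]
E
python3 - <<'E'
from h import *
for n,kb,hb in(("scene",(212,165,250,215),(335,280,395,330)),("top",(312,180,355,228),(165,160,215,205))):
    f=np.load(n+"0.npz");p=f["p"];d=f["d"];W=world(n,d);hsv=cv2.cvtColor(p,cv2.COLOR_RGB2HSV)
    def comp(m,b):
        k=np.zeros_like(m);k[b[1]:b[3],b[0]:b[2]]=m[b[1]:b[3],b[0]:b[2]]
        c,l,s,ct=cv2.connectedComponentsWithStats(k.astype(np.uint8));i=1+s[1:,4].argmax();return l==i,s[i]
    red=((hsv[...,0]<8)|(hsv[...,0]>172))&(hsv[...,1]>140)&(hsv[...,2]>60)
    m,s=comp(red,kb);w=W[m&(d>0)];print(n,"knob",s,"z pct",np.percentile(w[:,2],[2,25,50,75,90,98]).round(4))
    zt=np.percentile(w[:,2],80);t=w[abs(w[:,2]-zt)<.006];print(" top pts",len(t),t.mean(0),(t[:,:2].min(0)+t[:,:2].max(0))/2,np.ptp(t[:,:2],axis=0))
    blue=(hsv[...,0]>100)&(hsv[...,0]<125)&(hsv[...,1]>130)
    m,s=comp(blue,hb);w=W[m&(d>0)];print(" holder",s,np.percentile(w[:,2],[2,25,50,75,98]).round(4))
    t=w[abs(w[:,2]-.036)<.005];print(" rim",len(t),t.mean(0),(t[:,:2].min(0)+t[:,:2].max(0))/2,np.ptp(t[:,:2],axis=0))
    t=w[w[:,2]<.015];print(" foot",(t[:,:2].min(0)+t[:,:2].max(0))/2,np.ptp(t[:,:2],axis=0))
    white=(hsv[...,1]<70)&(hsv[...,2]>110)&(abs(W[...,2]-.11)<.012)
    cx=(150,140,310,280) if n=="scene" else (255,140,400,270)
    m,s=comp(white,cx);h=W[m];print(" housing z",np.median(h[:,2]),"rect",cv2.minAreaRect(h[:,:2].astype(np.float32)*1000))
f=np.load("top0.npz");a=cv2.resize(f["p"][170:235,300:370,::-1],None,fx=8,fy=8,interpolation=3)[:,:560]
cv2.imwrite("pics/k.png",a)
E
```

```text
scene knob [221 178  15  14 119] z pct [0.1733 0.1768 0.178  0.1789 0.18   0.1808]
 top pts 116 [ 0.53290685 -0.15973003  0.17796521] [ 0.5316463 -0.1607802] [0.04021724 0.04002564]
 holder [ 345  288   37   36 1012] [0.0008 0.0034 0.0055 0.0334 0.0384]
 rim 290 [0.60472676 0.21994658 0.03562187] [0.60508255 0.21951995] [0.05583492 0.0547045 ]
 foot [0.60567849 0.22032966] [0.08600872 0.08619748]
 housing z 0.11016863943362254 rect ((533.0965576171875, -162.5648193359375), (233.589599609375, 270.88067626953125), 14.185677528381348)
top knob [324 193  18  19 197] z pct [0.135  0.1703 0.1769 0.1781 0.1794 0.1809]
 top pts 142 [ 0.52852896 -0.16085992  0.17759247] [ 0.52902429 -0.16138294] [0.04063464 0.03861738]
 holder [176 167  30  30 720] [-0.0003  0.0031  0.0052  0.0325  0.039 ]
 rim 195 [0.60638974 0.2197243  0.03535072] [0.60650783 0.22053955] [0.05328176 0.05575433]
 foot [0.60495608 0.22064905] [0.0849916  0.08339192]
 housing z 0.10920757910734269 rect ((533.9346923828125, -162.23634338378906), (225.80618286132812, 270.47100830078125), 14.172662734985352)
```

View pics/k.png

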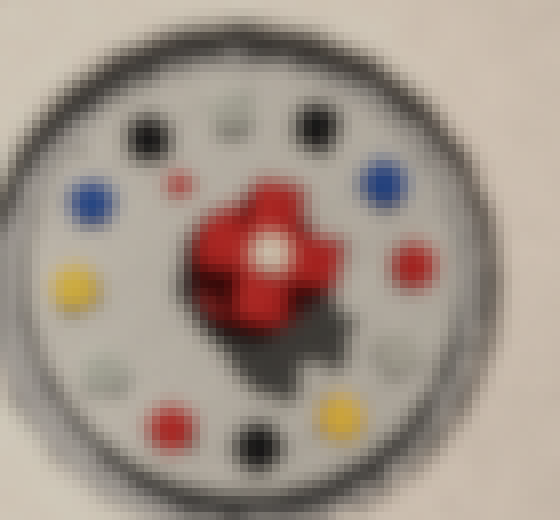

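```bash
python3 - <<'E'
from h import *
for n,b in(("scene",(212,165,250,215)),("top",(312,180,355,228))):
    f=np.load(n+"0.npz");p=f["p"];d=f["d"];W=world(n,d);hsv=cv2.cvtColor(p,cv2.COLOR_RGB2HSV)
    m=((hsv[...,0]<8)|(hsv[...,0]>172))&(hsv[...,1]>140)&(W[...,2]>.172)&(W[...,2]<.19);k=np.zeros_like(m);k[b[1]:b[3],b[0]:b[2]]=1
    v,u=np.nonzero(m&k);q=np.array([ray(n,a,c,.178)[:2] for a,c in zip(u,v)])
    for c in(q.mean(0),(q.min(0)+q.max(0))/2):
        z=(q-c)@[1,1j];print(n,c.round(4),"yaw deg",np.degrees(np.angle((z**4).sum())/4))
E
python3 -m creep '[[1,29.6,47.1,0,0,0,0.1134],[1,29.6,47.1,0,0,0,0.1134],[1,29.6,47.1,0,0,0,0.1134],[1,29.6,47.1,0,0,0,0.1134],[1,29.6,47.1,0,0,0,0.1134]]' 40
python3 -m creep '[[1,29.6,47.1,0,0,0,0.1134],[1,29.6,47.1,0,0,0,0.1134],[1,29.6,47.1,0,0,0,0.1134],[1,29.6,47.1,0,0,0,0.1134],[1,29.6,47.1,0,0,0,0.1134]]'
python3 -m creep '[[1,0,0,0,0,0,0],[1,0,0,0,0,0,0]]'
```

```text
scene [ 0.5331 -0.1597] yaw deg -10.871698056984778
scene [ 0.5322 -0.1606] yaw deg -10.823747638323566
top [ 0.5285 -0.1608] yaw deg -10.420325000757039
top [ 0.5288 -0.1611] yaw deg -10.470446551547871
t: 0.72
eef_pos: [0.3837, -0.3955, 0.2311]
tool_rot: [-0.0, 0.895, 0.447, -0.0]
contact_force: [0.2, -0.2, -0.3]
gripper_width: 0.996
grasp_force: 0.0
t: 1.35
eef_pos: [0.5316, -0.1602, 0.2311]
tool_rot: [-0.0, 0.734, 0.679, -0.0]
contact_force: [-0.5, -0.2, 0.3]
gripper_width: 1.001
grasp_force: 0.0
t: 1.6
eef_pos: [0.5306, -0.1622, 0.2309]
tool_rot: [-0.0, 0.735, 0.678, -0.001]
contact_force: [-0.7, -1.1, -0.1]
gripper_width: 0.999
grasp_force: 0.0
```

```bash
python3 -m creep '[[1,0,0.5,-30,0,0,-0.105],[1,0,0,-30,0,0,0],[1,0,0,-29,0,0,0],[1,0,0,0,0,0,0]]' 40
python3 - <<'E'
from h import *
o=get_obs();print(o["contact_force"],o["torque"],o["q"])
p,d=read_camera("scene");cv2.imwrite("pics/s1.png",cv2.resize(p[130:250,160:320,::-1],None,fx=5,fy=5,interpolation=3))
E
```

```text
t: 2.1
eef_pos: [0.5285, -0.1628, 0.1403]
tool_rot: [-0.002, 0.771, 0.637, -0.002]
contact_force: [0.3, -0.2, -0.5]
gripper_width: 1.004
grasp_force: 0.0
[ 0.27614471 -0.16394414 -0.5225552 ] [-0.04650681 -0.01338383 -0.02319766] [ 0.48954284  0.41535523 -0.38044529  1.91000529  0.19968326  0.8581124
 -0.18266422]
```

View pics/s1.png

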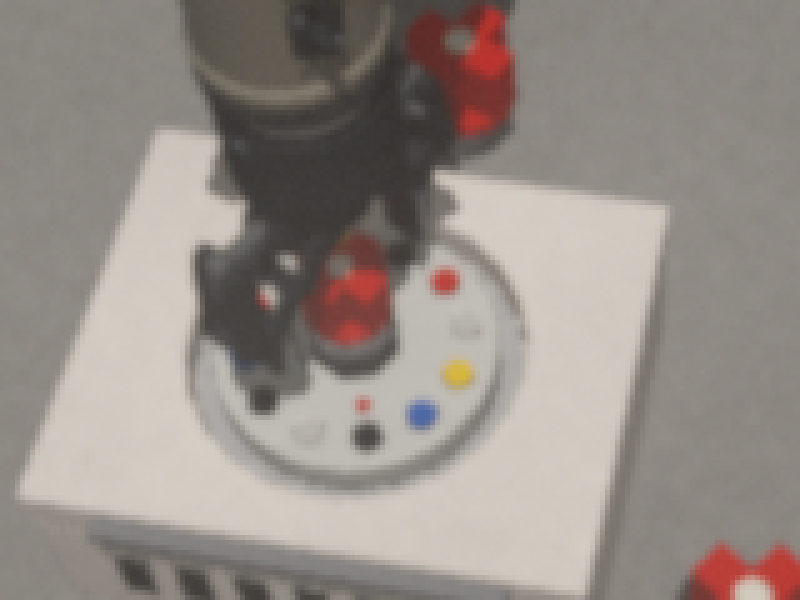

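Fingers straddle the knob's grip at (345,290) in the crop; the rotor dot is at (363,404). I'll correct by 2 mm and close.

```bash
python3 -m creep '[[1,2,1.8,0,0,0,0],[0.2,0,0,0,0,0,0],[0,0,0,0,0,0,0],[-1,0,0,0,0,0,0],[-1,0,0,0,0,0,0]]' 40
python3 -m creep '[[-1,0,0,0,0,0,0],[-1,0,0,0,0,0,0]]'
python3 -c "
from station import *
o=get_obs();print(o['contact_force'],o['torque'])"
```

```text
t: 2.78
eef_pos: [0.5317, -0.1592, 0.1429]
tool_rot: [-0.001, 0.77, 0.638, -0.001]
contact_force: [-6.3, 1.2, 8.5]
gripper_width: 0.511
grasp_force: 42.7
t: 3.02
eef_pos: [0.5317, -0.1592, 0.1429]
tool_rot: [-0.001, 0.77, 0.638, -0.001]
contact_force: [-5.9, 0.9, 8.3]
gripper_width: 0.511
grasp_force: 42.7
[-5.88736036  0.90960508  8.27882679] [ 0.36293341  1.40099017 -0.00695731]
```

```bash
python3 -m creep '[[-1,-0.8,0,0.8,0,0,0],[-1,0,0,0,0,0,0]]'
python3 -c "
from station import *
o=get_obs();print(o['contact_force'],o['torque'])"
```

```text
t: 3.28
eef_pos: [0.5316, -0.1592, 0.1431]
tool_rot: [-0.001, 0.77, 0.638, -0.0]
contact_force: [-4.7, 2.1, 3.0]
gripper_width: 0.504
grasp_force: 41.9
[-4.66299521  2.13575347  3.04226482] [ 0.32837509  0.84573789 -0.03199021]
```

```bash
cat > o.py <<'E'
from station import *
import numpy as np
o=get_obs();r=o["tool_rot"];print("F",o['contact_force'].round(1) if hasattr(o['contact_force'],'round') else o['contact_force'],"T",np.round(o['torque'],3),"yaw",round(2*float(np.arctan2(r[2],r[1])),3),"q7",round(o['q'][6],2))
E
python3 -m creep '[[-1,-1,0,0.2,0,0,-0.1],[-1,0,0,0.1,0,0,-0.1],[-1,0,0,0.1,0,0,0]]'; python3 o.py
python3 -m creep '[[-1,0,0,0.1,0,0,-0.1],[-1,0,0,0.1,0,0,-0.1],[-1,0,0,0,0,0,0]]'; python3 o.py
```

```text
t: 3.65
eef_pos: [0.5324, -0.1593, 0.1435]
tool_rot: [0.001, 0.829, 0.559, 0.001]
contact_force: [4.1, 0.5, -5.4]
gripper_width: 0.512
grasp_force: 41.3
F [ 4.1  0.5 -5.4] T [ 0.189 -0.821 -0.125] yaw 1.186 q7 -0.36
t: 4.03
eef_pos: [0.5328, -0.1596, 0.1439]
tool_rot: [0.001, 0.881, 0.474, 0.001]
contact_force: [5.3, -0.4, -4.8]
gripper_width: 0.512
grasp_force: 41.4
F [ 5.3 -0.4 -4.8] T [-0.063 -1.167 -0.125] yaw 0.987 q7 -0.54
```

```bash

python3 -m creep '[[-1,0.8,0,-0.2,0,0,-0.1],[-1,0,0,0.1,0,0,-0.1],[-1,0,0,0,0,0,0]]'; python3 o.py
python3 -m creep '[[-1,0,0,0.1,0,0,-0.1],[-1,0,0,0.1,0,0,-0.1],[-1,0,0,0,0,0,0]]'; python3 o.py
```

```text
t: 4.4
eef_pos: [0.5335, -0.1601, 0.1445]
tool_rot: [0.001, 0.923, 0.384, 0.001]
contact_force: [4.0, -2.3, 1.2]
gripper_width: 0.51
grasp_force: 42.1
F [ 4.  -2.3  1.2] T [-0.403 -0.825 -0.108] yaw 0.788 q7 -0.72
t: 4.78
eef_pos: [0.5337, -0.1603, 0.1459]
tool_rot: [0.001, 0.957, 0.29, 0.001]
contact_force: [0.2, -2.0, 10.8]
gripper_width: 0.505
grasp_force: 43.4
F [ 0.2 -2.  10.8] T [-0.344 -0.004 -0.125] yaw 0.587 q7 -0.9
```

```bash

python3 -m creep '[[-1,0,-0.3,0.8,0,0,-0.05],[-1,0,0,0,0,0,-0.05],[-1,0,0,0,0,0,0]]'; python3 o.py
```

```text
t: 5.15
eef_pos: [0.5336, -0.1601, 0.1466]
tool_rot: [0.001, 0.97, 0.242, 0.001]
contact_force: [0.4, -1.0, 9.8]
gripper_width: 0.51
grasp_force: 43.2
F [ 0.4 -1.   9.8] T [-0.166 -0.036  0.297] yaw 0.489 q7 -0.99
```

```bash

python3 -m creep '[[-1,0,0,0.5,0,0,-0.02],[-1,0,0,0,0,0,0]]'; python3 o.py
```

```text
t: 5.4
eef_pos: [0.5336, -0.1601, 0.1467]
tool_rot: [0.001, 0.972, 0.233, 0.001]
contact_force: [1.8, -0.4, 7.3]
gripper_width: 0.509
grasp_force: 42.8
F [ 1.8 -0.4  7.3] T [-0.365 -0.372  0.55 ] yaw 0.47 q7 -1.01
```

Clear hard stop. I'll ease off and begin the lift gently.

```bash

python3 -m creep '[[-1,-0.3,0,0,0,0,0.055],[-1,0,0,0.5,0,0,0]]'; python3 o.py
python3 -m creep '[[-1,0,0,1,0,0,0],[-1,0,0,0,0,0,0]]'; python3 o.py
```

```text
t: 5.65
eef_pos: [0.5334, -0.1601, 0.1471]
tool_rot: [0.001, 0.966, 0.259, 0.002]
contact_force: [3.6, -0.1, 3.4]
gripper_width: 0.512
grasp_force: 42.5
F [ 3.6 -0.1  3.4] T [-0.211 -0.593  0.037] yaw 0.524 q7 -0.96
t: 5.9
eef_pos: [0.5329, -0.1603, 0.1472]
tool_rot: [0.001, 0.966, 0.258, 0.001]
contact_force: [5.4, -2.8, 2.1]
gripper_width: 0.507
grasp_force: 42.1
F [ 5.4 -2.8  2.1] T [-0.556 -1.118  0.085] yaw 0.522 q7 -0.96
```

```bash

python3 -m creep '[[-1,0.8,-0.4,1,0,0,0],[-1,0,0,0,0,0,0]]'; python3 o.py
```

```text
t: 6.15
eef_pos: [0.5325, -0.1605, 0.1474]
tool_rot: [0.0, 0.966, 0.257, -0.0]
contact_force: [4.2, -2.8, -1.1]
gripper_width: 0.504
grasp_force: 41.8
F [ 4.2 -2.8 -1.1] T [-0.701 -1.014  0.047] yaw 0.52 q7 -0.96
```

```bash

python3 -m creep '[[-1,0.8,-0.4,1.2,0,0,0],[-1,0,0,0,0,0,0]]'; python3 o.py
```

```text
t: 6.4
eef_pos: [0.5323, -0.1608, 0.1482]
tool_rot: [-0.0, 0.966, 0.257, -0.001]
contact_force: [0.6, -2.7, -3.2]
gripper_width: 0.507
grasp_force: 41.7
F [ 0.6 -2.7 -3.2] T [-0.732 -0.388  0.038] yaw 0.52 q7 -0.96
```

Rising now; continuing upward with little load.

```bash

python3 -m creep '[[-1,0.2,0.3,1.5,0,0,0],[-1,0,0,1.5,0,0,0],[-1,0,0,0,0,0,0]]'; python3 o.py
```

```text
t: 6.78
eef_pos: [0.5332, -0.1601, 0.1519]
tool_rot: [-0.0, 0.966, 0.257, -0.0]
contact_force: [0.6, -2.6, -2.5]
gripper_width: 0.51
grasp_force: 41.8
F [ 0.6 -2.6 -2.5] T [-0.603  0.012  0.012] yaw 0.52 q7 -0.96
```

```bash

python3 -m creep '[[-1,0,0,5,0,0,0],[-1,0,0,12,0,0,0],[-1,0,0,20,0,0,0],[-1,0,0,15,0,0,0],[-1,0,0,0,0,0,0]]'; python3 o.py
python3 - <<'E'
from h import *
for n,b in(("scene",(140,290,160,340)),("top",(150,250,270,430))):
    p,d=read_camera(n);np.savez(n+"1.npz",p=p,d=d)
p=np.load("scene1.npz")["p"];cv2.imwrite("pics/s2.png",cv2.resize(p[110:260,160:360,::-1],None,fx=4,fy=4,interpolation=3))
E
```

```text
t: 7.4
eef_pos: [0.5346, -0.1601, 0.2055]
tool_rot: [0.001, 0.966, 0.257, 0.001]
contact_force: [-0.3, -0.0, -2.2]
gripper_width: 0.508
grasp_force: 41.9
F [-0.3 -0.  -2.2] T [0.02  0.004 0.078] yaw 0.52 q7 -0.94
```

View pics/s2.png

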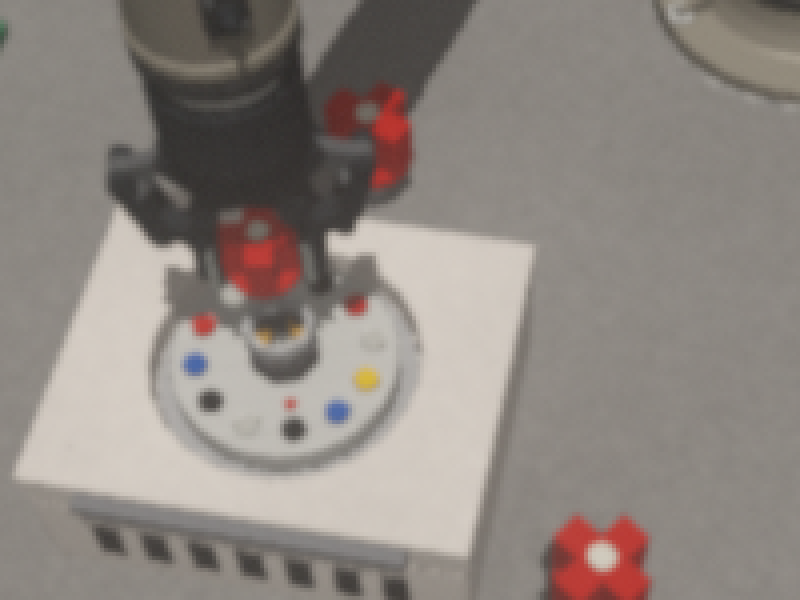

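The knob is out and the rotor dot has not moved: crop (290,404), which is the same full-image pixel as before. Now carrying it to above the holder.

```bash

python3 -m creep '[[-1,7,30,0,0,0,0],[-1,10,54,0,0,0,0],[-1,10,54,0,0,0,0],[-1,10,54,0,0,0,0],[-1,10,54,0,0,0,0]]' >/dev/null
python3 -m creep '[[-1,10,54,0,0,0,0],[-1,9,50,0,0,0,0],[-1,7,30,-30,0,0,0],[-1,0,0,-40,0,0,0],[-1,0,0,0,0,0,0]]'; python3 o.py
python3 - <<'E'
from h import *
for n in("scene","top"):
    p,d=read_camera(n);np.savez(n+"2.npz",p=p,d=d)
p=np.load("scene2.npz")["p"];cv2.imwrite("pics/s3.png",cv2.resize(p[220:370,280:480,::-1],None,fx=4,fy=4,interpolation=3))
E
```

```text
t: 8.75
eef_pos: [0.6036, 0.2185, 0.1295]
tool_rot: [0.001, 0.966, 0.257, -0.004]
contact_force: [-0.9, -1.0, -0.7]
gripper_width: 0.509
grasp_force: 41.8
F [-0.9 -1.  -0.7] T [-0.052  0.074  0.03 ] yaw 0.521 q7 -1.65
```

View pics/s3.png

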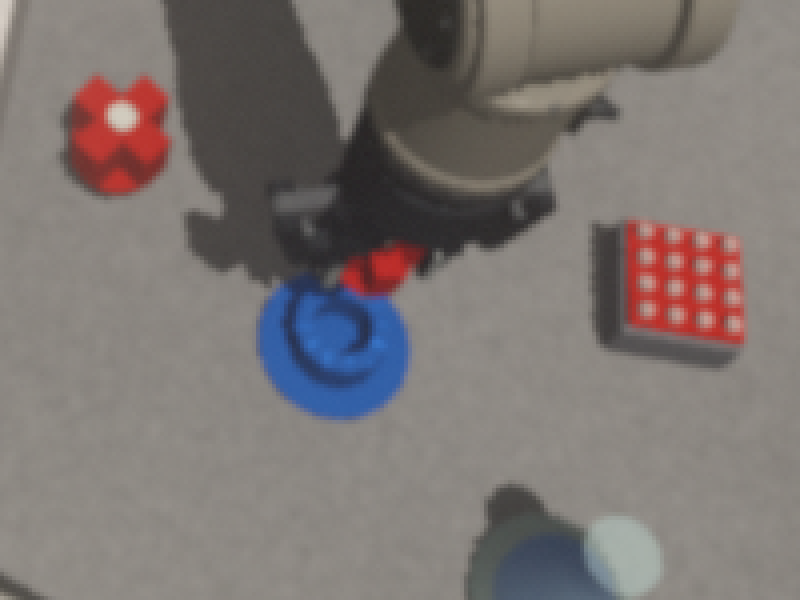

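Knob hangs above the holder mouth (crop (375,270) over the rim at (335,325)). I'll correct and descend in steps, watching the force.

```bash

python3 -m creep '[[-1,3.4,1.5,-25,0,0,0],[-1,0,0,-25,0,0,0],[-1,0,0,-5,0,0,0],[-1,0,0,0,0,0,0]]'; python3 o.py
python3 - <<'E'
from h import *
for n in("scene","top"):
    p,d=read_camera(n);np.savez(n+"3.npz",p=p,d=d)
p=np.load("scene3.npz")["p"];cv2.imwrite("pics/s4.png",cv2.resize(p[260:340,320:420,::-1],None,fx=7,fy=7,interpolation=3))
E
```

```text
t: 9.35
eef_pos: [0.6109, 0.2213, 0.0803]
tool_rot: [-0.0, 0.966, 0.257, 0.001]
contact_force: [0.8, 0.4, -2.6]
gripper_width: 0.509
grasp_force: 42.0
F [ 0.8  0.4 -2.6] T [ 0.014 -0.006 -0.006] yaw 0.519 q7 -1.68
```

View pics/s4.png

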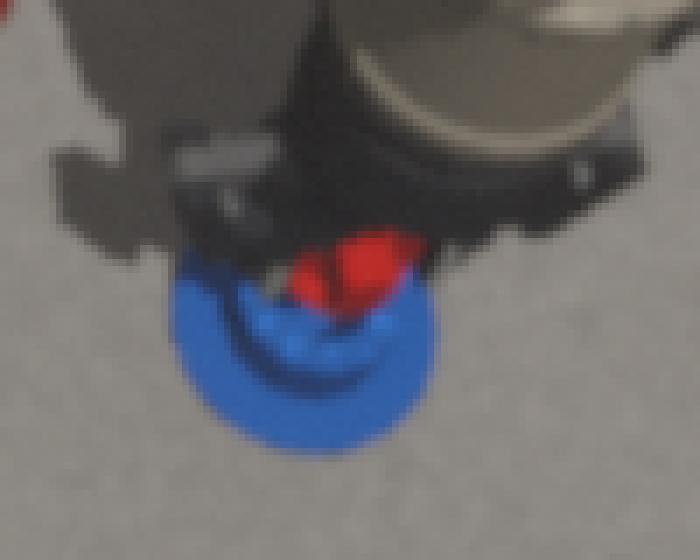

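```bash

python3 -m creep '[[-1,-2,-0.8,0,0,0,0],[-1,0,0,0,0,0,0],[-1,0,0,0,0,0,0]]'; python3 o.py
python3 - <<'E'
from h import *
p,d=read_camera("scene");hsv=cv2.cvtColor(p,cv2.COLOR_RGB2HSV)
m=((hsv[...,0]<8)|(hsv[...,0]>172))&(hsv[...,1]>140);m[:260]=0;m[340:]=0;m[:,:340]=0;m[:,400:]=0
z=get_obs()["eef_pos"][2]
C=np.array(camera_params("scene")["cam_to_world"])[:3,3];
v,u=np.nonzero(m);h=None
q=np.array([ray("scene",a,b+.5,z)[:2] for a,b in zip(u,v)])
for c0 in [np.array([.607,.22])]:
    dirn=C[:2]-c0;dirn/=np.linalg.norm(dirn);s=(q-c0)@dirn
    i=s.argsort()[-4:];print("dir",dirn,"front edge minus 21mm:",s[i]-.021, "pix",u[i],v[i])
E
```

```text
t: 9.82
eef_pos: [0.6081, 0.2205, 0.0791]
tool_rot: [0.0, 0.966, 0.257, 0.0]
contact_force: [-0.2, -0.4, -1.5]
gripper_width: 0.506
grasp_force: 42.0
F [-0.2 -0.4 -1.5] T [0.011 0.02  0.016] yaw 0.52 q7 -1.68
dir [ 0.9890263  -0.14773953] front edge minus 21mm: [-0.00376601 -0.00340637 -0.0029849  -0.00178278] pix [362 365 363 362] [300 302 301 301]
```

```bash

python3 -m creep '[[-1,0,0,-8,0,0,0],[-1,0,0,-8,0,0,0],[-1,0,0,-8,0,0,0],[-1,0,0,0,0,0,0]]'; python3 o.py
```

```text
t: 10.38
eef_pos: [0.6073, 0.2202, 0.0536]
tool_rot: [0.0, 0.966, 0.257, -0.001]
contact_force: [0.0, -0.6, -0.3]
gripper_width: 0.505
grasp_force: 42.0
F [ 0.  -0.6 -0.3] T [ 0.075  0.016 -0.068] yaw 0.52 q7 -1.69
```

Foot is about 8 mm inside the tube with no contact. Continuing.

```bash

python3 -m creep '[[-1,0,0,-6,0,0,0],[-1,0,0,-5,0,0,0],[-1,0,0,-2,0,0,0],[-1,0,0,0,0,0,0]]'; python3 o.py
python3 -m creep '[[-1,0,0,-1,0,0,0],[-1,0,0,-1,0,0,0],[-1,0,0,0,0,0,0]]'; python3 o.py
```

```text
t: 10.88
eef_pos: [0.6079, 0.2205, 0.0416]
tool_rot: [0.0, 0.966, 0.257, -0.0]
contact_force: [0.6, -0.2, -1.1]
gripper_width: 0.513
grasp_force: 42.0
F [ 0.6 -0.2 -1.1] T [-0.056  0.013 -0.044] yaw 0.52 q7 -1.69
t: 11.25
eef_pos: [0.608, 0.2204, 0.0398]
tool_rot: [0.0, 0.966, 0.257, -0.0]
contact_force: [-0.1, 0.3, -1.7]
gripper_width: 0.511
grasp_force: 42.0
F [-0.1  0.3 -1.7] T [-0.02   0.013 -0.002] yaw 0.52 q7 -1.69
```

```bash

python3 -m creep '[[-1,0,0,-1,0,0,0],[-1,0,0,-1,0,0,0],[-1,0,0,0,0,0,0]]'; python3 o.py
python3 -m creep '[[-1,0,0,-1,0,0,0],[-1,0,0,0,0,0,0]]'; python3 o.py
```

```text
t: 11.62
eef_pos: [0.608, 0.2204, 0.0377]
tool_rot: [0.0, 0.966, 0.257, -0.0]
contact_force: [0.3, -0.5, -1.8]
gripper_width: 0.505
grasp_force: 42.0
F [ 0.3 -0.5 -1.8] T [ 0.034 -0.077 -0.039] yaw 0.52 q7 -1.69
t: 11.88
eef_pos: [0.608, 0.2204, 0.0367]
tool_rot: [0.0, 0.966, 0.257, -0.0]
contact_force: [-0.2, -0.3, -1.5]
gripper_width: 0.508
grasp_force: 42.0
F [-0.2 -0.3 -1.5] T [ 0.058 -0.021  0.009] yaw 0.52 q7 -1.69
```

```bash

python3 -m creep '[[-1,0,0,-0.8,0,0,0],[-1,0,0,0,0,0,0]]'; python3 o.py
python3 -m creep '[[-1,0,0,-0.8,0,0,0],[-1,0,0,0,0,0,0]]'; python3 o.py
```

```text
t: 12.12
eef_pos: [0.608, 0.2205, 0.036]
tool_rot: [0.0, 0.966, 0.257, -0.0]
contact_force: [0.3, 0.6, -1.1]
gripper_width: 0.51
grasp_force: 42.0
F [ 0.3  0.6 -1.1] T [0.007 0.035 0.032] yaw 0.52 q7 -1.69
t: 12.38
eef_pos: [0.6081, 0.2205, 0.0357]
tool_rot: [0.0, 0.966, 0.257, 0.0]
contact_force: [-1.7, -0.8, 2.9]
gripper_width: 0.509
grasp_force: 42.4
F [-1.7 -0.8  2.9] T [-0.309  0.332  0.045] yaw 0.52 q7 -1.69
```

Seated on the rim (contact at 2.9 N). Releasing and backing off.

```bash

python3 -m creep '[[0.08,0,0,0,0,0,0],[0.15,0,0,0,0,0,0],[0.5,0,0,0,0,0,0],[0.9,0,0,0,0,0,0],[0.9,0,0,0,0,0,0]]'; python3 o.py
python3 -m creep '[[0.9,0,0,5,0,0,0],[0.9,0,0,20,0,0,0],[0.9,0,0,40,0,0,0],[0.9,0,0,50,0,0,0],[0.9,0,0,50,0,0,0]]'
python3 -m creep '[[0.9,-30,-50,0,0,0,0],[0.9,-30,-50,0,0,0,0],[0.9,-30,-50,0,0,0,0],[0.9,-10,-50,0,0,0,0],[0.9,0,0,0,0,0,0]]'; python3 o.py
python3 - <<'E'
from h import *
P=[]
for n in("scene","top"):
    p,d=read_camera(n);P.append(p[:,:,::-1]);W=world(n,d);hsv=cv2.cvtColor(p,cv2.COLOR_RGB2HSV)
    m=((hsv[...,0]<8)|(hsv[...,0]>172))&(hsv[...,1]>140)&(d>0)&(np.hypot(W[...,0]-.6055,W[...,1]-.22)<.06)
    w=W[m];print(n,len(w),"ztop",np.percentile(w[:,2],90) if len(w) else 0)
    t=w[w[:,2]>.06];print(t.mean(0))
a=cv2.resize(P[0][130:360,180:480],None,fx=2.6,fy=2.6,interpolation=3);cv2.imwrite("pics/f.png",a)
cv2.imwrite("pics/ft.png",P[1])
E
```

```text
t: 13.0
eef_pos: [0.6081, 0.2205, 0.0352]
tool_rot: [-0.0, 0.966, 0.257, 0.0]
contact_force: [0.6, -0.2, -0.4]
gripper_width: 0.949
grasp_force: 0.0
F [ 0.6 -0.2 -0.4] T [ 0.029  0.007 -0.052] yaw 0.52 q7 -1.69
t: 13.62
eef_pos: [0.608, 0.2206, 0.2034]
tool_rot: [-0.0, 0.966, 0.257, 0.001]
contact_force: [0.8, -0.2, -0.8]
gripper_width: 0.95
grasp_force: 0.0
t: 14.25
eef_pos: [0.5074, 0.0158, 0.2017]
tool_rot: [0.001, 0.967, 0.254, 0.0]
contact_force: [0.2, 0.8, -0.0]
gripper_width: 0.954
grasp_force: 0.0
F [ 0.2  0.8 -0. ] T [ 0.021 -0.023 -0.008] yaw 0.513 q7 -1.3
scene 247 ztop 0.07193675778249457
[0.60827169 0.21727956 0.06939364]
top 157 ztop 0.07251477641258375
[0.60360135 0.2164983  0.06953745]
```

View pics/f.png

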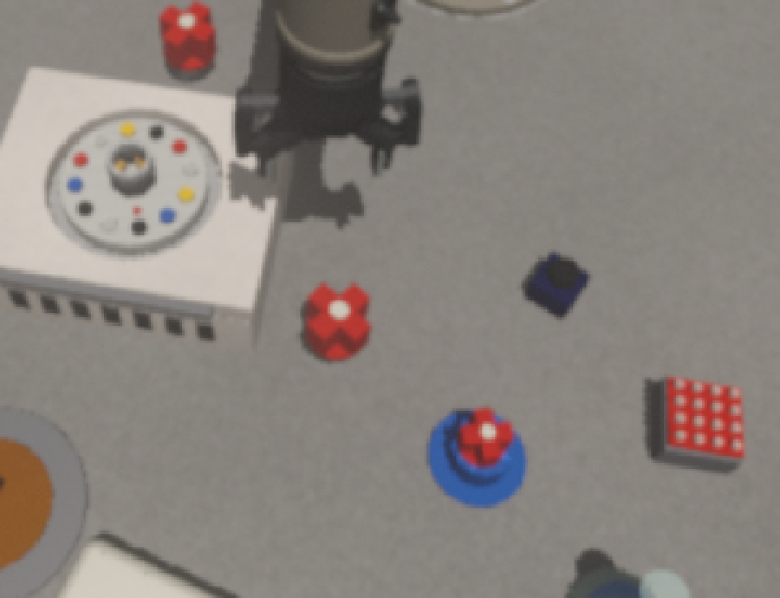

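View pics/ft.png

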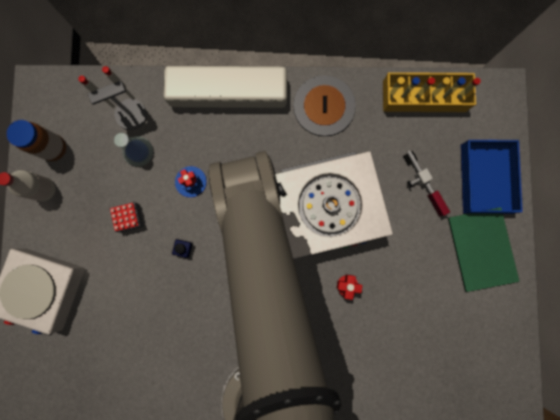

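The final views show the knob upright in the holder: at (487,437) in the scene crop, with its top at 0.072 m against 0.071 m expected. The rotor dot is still at the same full-image pixel, and the other objects stand where they were.

```bash
python3 -c "
from station import *
print(hand_in())"
```

```text
the job is handed in; nothing more can be done
None
```

The knob was turned clockwise to its stop, lifted straight out and set down upright in the blue holder, about 3–4 mm off centre; the rotor dot stayed where it was, though torque at the stop peaked at 0.55 N m, just under the brake's 0.6, and the job is handed in (verdict not shown).

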